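# Load the key-blank feeder, latch its gate and enter the job on the keypad

### The job

Set the carton of key blanks down level, without dropping it, in the feeder's tray, lengthwise between the two rails, and push the sliding gate shut until its spring catch clicks up behind it. Only then enter the job on the sloping keypad, pressing one key at a time fully down and letting it come up again: first the cross-shaped key, then the round one, then the narrow bar. Leave the square key alone, do not disturb the things standing about, and let go of everything at the end.

Things in the scene. Friction and masses are not known exactly. Their poses are not given: they have to be found in the camera images.
- machine: The feeder, a grey desk machine fixed to the worktop; origin on the worktop under its middle, x to its back, y to its left, z up. Base plate 10 mm thick, x -137 to 78 mm, y -145 to 145 mm. Tray in front: rails along y, 28 mm high, inner faces at x = -106 and -30 mm; end wall at the right, 44 mm high, inner face at y = -135 mm; the sliding gate closes the left end.
- panel (a point): Middle of the console's sloping face behind the tray, at x = 34, y = 0, z = 104 mm of the machine; axes as the machine's. The face rises backwards at 40 degrees to level, from x = -1, z = 74 mm to x = 70, z = 134 mm, and is 240 mm wide. It carries four black keys in a row along y.
- visor (a point): Middle of the front edge of the dark visor over the keys, at x = 38, z = 201 mm of the machine; 6 mm thick, 250 mm wide, running back from there. It is in the way of a hand coming straight down on the keys: lean the tool about 40 degrees, square to the panel (fingers pointing down and towards the machine's +x).
- bay (a point): Middle of the tray's place for the carton, on the tray floor (10 mm above the worktop), axes as the machine's; it is 124 mm long in y when the gate is shut. In the machine's frame at x = -68, y = -70.5, z = 10 mm.
- gate (a joint): Travel of the gate towards the machine's -y, m: 0 wide open, 0.085 fully shut (its stop). Starts between 0 and 0.025. It has about 3 N of friction, and up to about 4 N more to get over the catch in the last 18 mm; the catch clicks when it is some 2 mm from the stop. Meeting the catch gives a jolt; a slow push of up to 20 N shuts it.
- gate_tab (a point): Middle of the gate's upright black push tab, 44 mm (x) by 12 mm (y) by 40 mm high (z 60 to 100 mm above the worktop), axes as the machine's. Push it on its left (+y) face towards -y. In the machine's frame at x = -68 mm, y = 79 mm less the travel. Below it the gate plate is 72 mm wide, 10 mm thick.
- catch (a joint): Sprung catch plunger at the front rail, m: 0 is up; the gate presses it down about 7 mm in passing, then it springs up behind the gate and holds it.
- carton: Plain brown cardboard carton 60 (x) x 110 (y) x 45 mm (z), about 0.22 kg, loose on the worktop left of the feeder; origin in the middle of its underside. Grasp it across the 60 mm side. Either way round fits.
- spray: Bystander: blue spray bottle, 52 mm across, 170 mm tall, standing left of the feeder; origin in the middle of its underside.
- oil: Bystander: red bottle, 50 mm across, 120 mm tall; origin in the middle of its underside.
- tape: Bystander: yellow tape measure, 35 x 73 x 58 mm, right of the feeder; origin in the middle of its underside.
- tin: Bystander: flat grey tin, 57 x 77 x 20 mm; origin in the middle of its underside.
- round_top (a point): Middle of the top face of the black round key, 34 mm across, in the keypad's row (52 mm from key to key, any order). Top face about 15 mm off the panel. Its z axis is square to the panel, outward (leaning 40 degrees from vertical towards the machine's -x); it is pressed against z.
- round_key (a joint): Depth to which that key is pressed, m: 0 up, 0.006 fully down; springs back. About 1.4 N to start, 4.7 N fully down.
- bar_top (a point): Middle of the top face of the black narrow bar key, 42 mm up the slope by 14 mm wide, in the keypad's row (52 mm from key to key, any order). Top face about 15 mm off the panel. Its z axis is square to the panel, outward (leaning 40 degrees from vertical towards the machine's -x); it is pressed against z.
- bar_key (a joint): Depth to which that key is pressed, m: 0 up, 0.006 fully down; springs back. About 1.4 N to start, 4.7 N fully down.
- cross_top (a point): Middle of the top face of the black cross-shaped key, two bars 38 x 12 mm, in the keypad's row (52 mm from key to key, any order). Top face about 15 mm off the panel. Its z axis is square to the panel, outward (leaning 40 degrees from vertical towards the machine's -x); it is pressed against z.
- cross_key (a joint): Depth to which that key is pressed, m: 0 up, 0.006 fully down; springs back. About 1.4 N to start, 4.7 N fully down.
- square_top (a point): Middle of the top face of the black square key, 31 mm, in the keypad's row (52 mm from key to key, any order). Top face about 15 mm off the panel. Its z axis is square to the panel, outward (leaning 40 degrees from vertical towards the machine's -x); it is pressed against z.
- square_key (a joint): Depth to which that key is pressed, m: 0 up, 0.006 fully down; springs back. About 1.4 N to start, 4.7 N fully down.
Not all that is in view belongs to the job. Leave any turquoise look-alike of the carton alone.

How it is judged:
By the outcome, as a careful person would: the job done as asked, in the order asked, and still so for the second after the job is handed in, with the robot touching nothing.
It also fails if it takes over 64 s, if anything falls off the work surface, if the arm or the gripper's body presses on something with over 40 N, if the wrist force passes 120 N, or if a joint passes its speed limit or range.

### The arm

A 6-joint arm with a two-finger parallel gripper is mounted at the origin on a cart in front of the work surface, level with it; the furniture and walls round the work are solid. World frame = base frame: x ahead of the robot, y to its left, z up, the work surface at z = 0. Lengths are in mm, angles in rad, forces in N, time in s.
With the tool pointing down it reaches from about 350 to 975 mm from the base axis. Payload 7.1 kg.
Tool frame: the origin (TCP) lies midway between the tips of the shut fingers; the grasp point (between the pads) lies 19 mm behind it (ctrl.grip_depth is the distance from the TCP to the grasp point, in mm); z points along the fingers, y is the line along which they close (so a half turn about z gives the same grasp; the last joint's range is limited). The gripper opens to 88 mm and grips with 3 to 60 N. Pads are 20 mm wide; open, the fingers measure 115 mm over their backs; the gripper's body (75 mm by 178 mm) begins 61 mm behind the grasp point.
Start: joints at [-1.195, 0.423, 1.63, -0, 1.089, -0.019], TCP at [240.405, -576.897, 222.675] pointing down, gripper open.
Joint ranges: [-3, 3], [-0.9, 2.11], [0.09, 2.58], [-1.31, 4.45], [0.11, 2.69], [-2.54, 2.54]. Speed limits (rad/s): [2.39, 2.39, 3.01, 3.14, 3.14, 3.14].

### API

Orientations are given as a rotation vector (axis times angle).
In Python, from workcell import ctrl, cams gives the robot as it stands.
- The arm moves only by the tool move_arm, never from a script. Its argument "steps" is a list of rows, each a list of 3 entries, a list of its own where there are three numbers: the shift along the tool's x, y, z in units of 25 mm (1.0 is 25 mm), then the turn about the tool's z in units of 5 degrees (1.0 is 5 degrees), then the closure, from 0 (fully open) to 1 (shut). A call has 1 to 20 rows; each row shifts and turns the commanded pose from where the row before left it, along the tool's axes as they then stand; what a row does not reach is not made up. A row lasts 1/12 s, in which the tool goes at most 41.7 mm and 7.16 degrees, less where a joint would pass 70% of its speed; a pose out of reach is approached as far as the arm can. A call is refused whole if a number of a shift passes 1 or a number of a turn 1, either way. A call with a gripper value outside its range is refused whole. The fingers move at their own pace and stop on an object; the grip force is fixed at half the most. Time passes only in rows, so rows that do not move let the fingers close. It gives the time, the measured TCP pose, the force, the opening and the grip force at its end, in the units of the state.
- ctrl.get_obs(): the state, without advancing time (a new reading comes with each control period).
- cams.get_image(name): name is "side" or "top" or "wrist"; returns a dict with "image" (384x512x3 uint8, red, green, blue), "camera_matrix" (3x3 intrinsics, pixels), "xyz" and "rotation" of the camera in the world; the wrist camera has in their place "mount" (4x4, takes a point from camera to tool coordinates, whose origin is the TCP and whose axes are the flange's). Camera axes: x right, y down, z forward; pixel columns grow to the right and rows downward; lengths in mm; the calibration is good to about 2 mm. A picture is of the moment at which its call begins: read the wrist's pose just before it. There is no depth.
- ctrl.close_job(): hands the job in; it is judged then, once.
Trained networks look in the newest picture that a camera, given by its name, has taken for a name from the list of things; names that differ only in an ending like _2 or _b are one class to them, and where a whole thing is asked for, a point or a joint stands for the part that bears it (a point fixed in the world has none). Each returns a list of dicts, best first, with "p" (0 to 1); they miss things now and then, are a little off and sometimes report something else, mostly with a low value. They report only what shows in the picture. A call takes as long as a camera call. They do not tell look-alikes from the thing itself.
- cams.boxes_of(camera, thing): "rect" ([centre column, centre row, width, height] in pixels, round what is visible of it).
- cams.cut_out(camera, thing): "pixels" (384x512 bool, what is visible of it) and "rect" ([centre column, centre row, width, height] in pixels, round what is visible of it).
The state is a dict: "t": time; "qpos": joint angles; "qvel": joint speeds; "joint_torque": joint torques, N m; "ee_pos": TCP position; "orientation": TCP orientation; "ft_force": force on the tool from outside, world axes, zero at the start; "moment": the same for the moment, N m; "width": finger opening in mm; "grasp_force": force on a finger pad.
Only numpy, scipy, OpenCV 4.12 (cv2) and the standard library are available. Lean on these libraries where they do the work, as an engineer would, in place of code of your own. Each camera call takes 0.05 s, during which the arm holds its last target. There are 200 camera calls.

## Working session

There is one attempt and no reset: what is moved stays moved. The work goes in short steps, Python scripts to look and compute and a tool call to move; the robot and the scene stay as the last step left them, time stands still between calls to the robot, and variables do not carry over. Pictures are saved under pics/ and viewed, at most 10 in all, crops included, and the job is handed in when it is done.

Besides the shell and the picture viewer there is one more tool, called after "Emit:" by a JSON object that holds its "method" and its "body". move_arm: Moves the arm, as the interface text tells. Its arguments: {"type":"object","properties":{"steps":{"type":"array"}},"required":["steps"]}

```bash
mkdir -p pics; cat > h.py <<'E'
import numpy as np, cv2
from workcell import ctrl, cams
from scipy.spatial.transform import Rotation as R
def snap(name,fn=None):
    o=ctrl.get_obs(); d=cams.get_image(name)
    if fn: cv2.imwrite('pics/'+fn, d['image'][:,:,::-1])
    K=np.array(d['camera_matrix'])
    if name=='wrist':
        T=np.eye(4);T[:3,:3]=R.from_rotvec(o['orientation']).as_matrix();T[:3,3]=o['ee_pos']
        C=T@np.array(d['mount']); return d['image'],K,C[:3,3],C[:3,:3]
    return d['image'],K,np.array(d['xyz']),np.array(d['rotation'])
def toplane(px,K,c,Rm,z):
    px=np.atleast_2d(px).astype(float); r=np.c_[px,np.ones(len(px))]@np.linalg.inv(K).T@Rm.T
    return c+r*((z-c[2])/r[:,2])[:,None]
def proj(P,K,c,Rm):
    q=(np.atleast_2d(P)-c)@Rm@K.T; return q[:,:2]/q[:,2:]
E
python3 - <<'E'
from h import *
out=[]
for n in ['top','side']:
    im,K,c,Rm=snap(n,n+'0.png'); out.append(im)
    print(n,c.round(),Rm.round(2).tolist(),K[0,0])
    for t in ['machine','carton','spray','oil','tape','tin','gate_tab','round_top','bar_top','cross_top','square_top','visor']:
        try: print(t,[(round(b['p'],2),np.round(b['rect'],1).tolist()) for b in cams.boxes_of(n,t)][:3])
        except Exception as e: print(t,e)
print(ctrl.get_obs())
E
```

```text
top [ 322.  -91. 1354.] [-2.11, 2.15, -0.18] 361.78144082533356
machine [(0.86, [304.1, 209.9, 87.5, 77.3])]
carton [(0.7, [185.8, 176.2, 28.4, 34.9]), (0.57, [166.1, 231.9, 33.7, 21.1]), (0.57, [329.1, 197.7, 10.1, 13.6])]
spray [(0.62, [248.8, 194.8, 11.0, 18.6])]
oil [(0.58, [202.4, 140.7, 18.1, 13.8])]
tape [(0.49, [356.0, 220.2, 17.6, 13.1])]
tin [(0.6, [157.9, 146.1, 18.3, 16.0])]
gate_tab [(0.52, [277.9, 225.3, 8.1, 28.6])]
round_top [(0.55, [296.2, 195.6, 13.1, 13.3]), (0.46, [329.1, 197.4, 13.9, 9.9])]
bar_top [(0.49, [315.4, 198.0, 9.9, 11.4])]
cross_top [(0.51, [282.8, 194.8, 12.5, 8.7])]
square_top [(0.43, [327.1, 199.0, 8.3, 9.8])]
visor [(0.76, [303.1, 209.8, 87.5, 78.7]), (0.18, [201.7, 141.1, 15.5, 16.1])]
side [ 500. -730. 1228.] [-2.61, 0.1, -0.03] 356.7441716891432
machine [(0.62, [230.6, 235.6, 67.8, 94.9])]
carton [(0.72, [212.4, 132.4, 19.2, 23.1]), (0.64, [217.9, 218.7, 33.1, 14.0])]
spray [(0.96, [245.9, 185.3, 13.9, 35.6]), (0.25, [246.3, 256.0, 4.4, 8.2])]
oil [(0.79, [297.1, 150.1, 12.3, 27.1]), (0.55, [247.6, 210.4, 7.4, 10.3])]
tape [(0.77, [228.8, 300.8,
[... 377 characters left out ...]
, 236.1, 73.0, 99.3])]
{'t': 1.3, 'qpos': array([-1.19500491e+00,  4.23106869e-01,  1.62991699e+00,  1.93741383e-05,
        1.08861041e+00, -1.90197122e-02]), 'qvel': array([ 0.00088187,  0.00065012, -0.00210538, -0.00156478, -0.00159773,
        0.00160143]), 'joint_torque': array([-5.97668331e-04, -5.44575942e+01, -2.74045730e+01,  6.45740912e-02,
        1.67925423e-02, -5.25311528e-07]), 'ee_pos': array([ 240.40235432, -576.88298271,  222.66407971]), 'orientation': array([-3.08053850e+00, -6.16125362e-01, -1.49342131e-05]), 'ft_force': array([ 0.23422599, -0.08651403, -1.54515253]), 'moment': array([-0.0663386 , -0.00387681,  0.00946737]), 'grasp_force': 0.0, 'width': 88.17335891999461}
```

```bash
python3 -c "
import cv2
for n in ['top','side']:
    cv2.imwrite('pics/%s0b.png'%n,cv2.resize(cv2.imread('pics/%s0.png'%n),(800,600)))"
```

```text
(no output)
```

View pics/top0b.png

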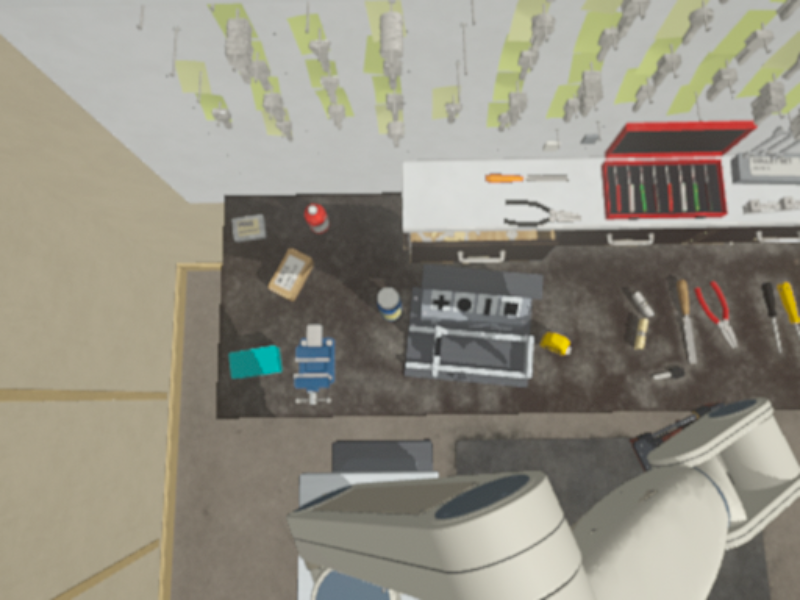

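View pics/side0b.png

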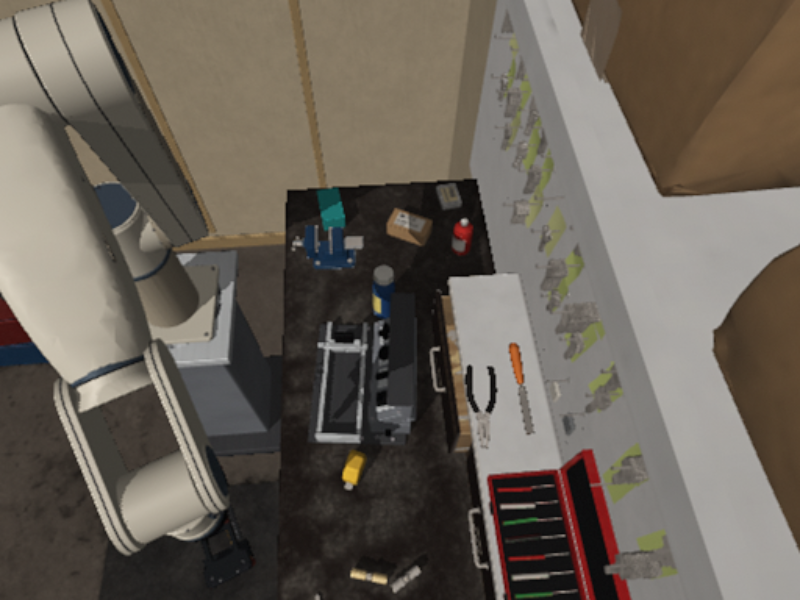

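The top view shows the feeder at about (472,325), its keys left to right cross, round, bar, square, with the gate bar at (438,350). The brown carton is at (291,274), the turquoise decoy at (255,362) and the spray at (390,302). In the side view the carton is at (409,227). The camera rotations are rotation vectors, so I'll correct the helper.

```bash
sed -i "s/np.array(d\['rotation'\])$/R.from_rotvec(d['rotation']).as_matrix()/" h.py
python3 - <<'E'
from h import *
d=snap('top');K,c,Rm=d[1:]
for t,z in [('carton',45),('spray',150),('oil',100),('tin',20),('gate_tab',100),('cross_top',115),('round_top',115),('bar_top',115),('square_top',115),('tape',58),('machine',40)]:
    for b in cams.cut_out('top',t)[:1]:
        m=b['pixels']; ys,xs=np.nonzero(m); 
        rr=cv2.minAreaRect(np.c_[xs,ys].astype(np.float32)); bp=cv2.boxPoints(rr)
        print(t,round(b['p'],2),toplane([[xs.mean(),ys.mean()]],K,c,Rm,z)[0].round(), toplane(bp,K,c,Rm,z)[:,:2].round().tolist() if t in('carton','machine') else '')
w=cams.get_image('wrist');print(w['mount'],w['camera_matrix'])
E
```

```text
carton 0.69 [610. 179.  45.] [[578.0, 234.0], [675.0, 185.0], [641.0, 123.0], [545.0, 173.0]]
spray 0.8 [520. -58. 150.] 
tin 0.55 [734. 290.  20.] 
gate_tab 0.71 [ 419. -158.  100.] 
cross_top 0.5 [ 465. -236.  115.] 
round_top 0.66 [ 467. -236.  115.] 
bar_top 0.56 [ 421. -157.  115.] 
tape 0.56 [ 437. -432.   58.] 
machine 0.81 [ 476. -245.   40.] [[367.0, -81.0], [640.0, -116.0], [599.0, -423.0], [330.0, -377.0]]
[[-5.48435605e-04 -9.69823850e-01 -2.43806067e-01  6.59191918e+01]
 [ 9.99999808e-01 -6.02540037e-04  1.47339237e-04 -1.01776698e+00]
 [-2.89796023e-04 -2.43805939e-01  9.69823994e-01 -1.62150569e+02]
 [ 0.00000000e+00  0.00000000e+00  0.00000000e+00  1.00000000e+00]] [[323.81657015   0.         258.58792186]
 [  0.         323.81657015 191.67235859]
 [  0.           0.           1.        ]]
```

Emit:
{"method": "move_arm", "body": {"steps": [[[0,0,-1],[0,0,0],0]]}}

```text
schema error: expected a number
```

Emit:
{"method": "move_arm", "body": {"steps": [[[0.85,-0.95,-0.65],0,0],[[0.85,-0.95,-0.65],0,0],[[0.85,-0.95,-0.65],0,0],[[0.85,-0.95,-0.65],0,0],[[0.85,-0.95,-0.65],0,0],[[0.85,-0.95,-0.65],0,0],[[0.85,-0.95,-0.65],0,0],[[0.85,-0.95,-0.65],0,0],[[0.85,-0.95,-0.65],0,0],[[0.85,-0.95,-0.65],0,0],[[0.85,-0.95,-0.65],0,0],[[0,0,0],-1,0],[[0,0,0],-1,0],[[0,0,0],-1,0],[[0,0,0],-1,0],[[0,0,0],-1,0],[[0,0,0],-1,0],[[0,0,0],-1,0],[[0,0,0],-1,0],[[0,0,0],-1,0]]}}

```text
t: 3.62
ee_pos: [355.6, -245.8, 401.5]
orientation: [2.606, 1.754, 0.0]
ft_force: [-0.1, 0.5, 0.2]
width: 87.7
grasp_force: 0.0
```

```bash
python3 - <<'E'
from h import *
im,K,c,Rm=snap('wrist','w1.png')
cv2.imwrite('pics/w1b.png',cv2.resize(im[:,:,::-1],(800,600)))
o=ctrl.get_obs();print(o['ee_pos'],o['qpos'],R.from_rotvec(o['orientation']).as_matrix().round(3).tolist())
for t,z in [('machine',0),('carton',45),('spray',170),('gate_tab',100),('cross_top',115),('round_top',115),('bar_top',115),('square_top',115),('tape',58)]:
    for b in cams.boxes_of('wrist',t)[:2]:
        print(t,round(b['p'],2),np.round(b['rect']),toplane([b['rect'][:2]],K,c,Rm,z)[0].round())
E
```

```text
[ 355.61117357 -245.80619836  401.52890849] [-6.32305173e-01 -5.50480046e-02  1.80674003e+00 -5.10203000e-05
  1.38967490e+00 -2.51048503e-01] [[0.372, 0.928, 0.0], [0.928, -0.372, -0.0], [-0.0, 0.0, -1.0]]
machine 0.73 [349. 114. 238. 228.] [ 520. -247.    0.]
spray 0.78 [316.   6.  31.  11.] [ 480. -104.  170.]
gate_tab 0.84 [282.  87.  75.  31.] [ 421. -167.  100.]
gate_tab 0.42 [380. 171.  25.  22.] [ 511. -330.  100.]
cross_top 0.79 [360.  56.  28.  30.] [ 527. -170.  115.]
round_top 0.69 [350. 112. 240. 222.] [ 492. -232.  115.]
round_top 0.59 [367.  97.  29.  25.] [ 520. -223.  115.]
bar_top 0.75 [377. 135.  30.  11.] [ 518. -275.  115.]
square_top 0.84 [380. 170.  26.  27.] [ 507. -324.  115.]
tape 0.63 [341. 237.  17.  32.] [ 430. -425.   58.]
tape 0.6 [350. 110. 238. 220.] [ 508. -236.   58.]
```

View pics/w1b.png

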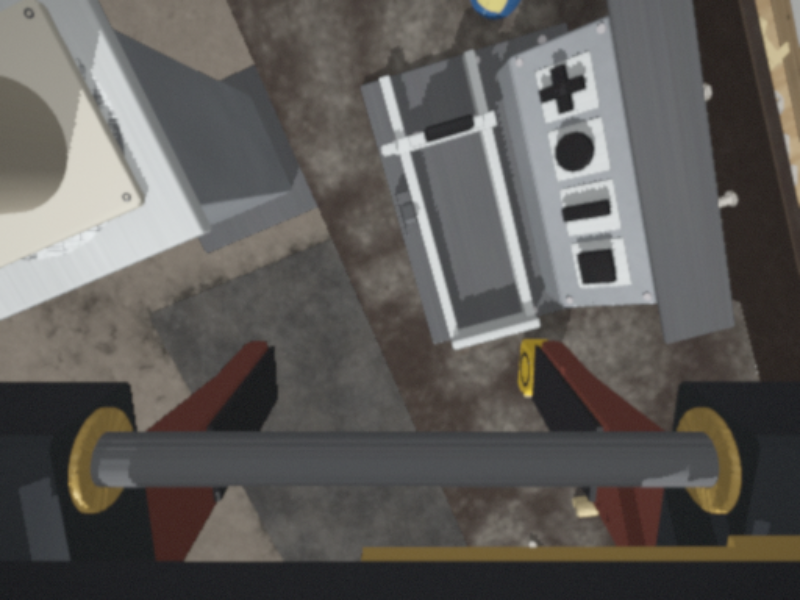

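The wrist view shows the feeder clearly: cross (563,88), round (575,151), bar (586,208) and square (597,266), the gate tab at (449,127), and base corners at (363,85) and (435,343). I'll fit its pose to these points.

```bash
python3 - <<'E'
from h import *
from scipy.optimize import least_squares
o=ctrl.get_obs();d=cams.get_image('wrist');K=d['camera_matrix']
T=np.eye(4);T[:3,:3]=R.from_rotvec(o['orientation']).as_matrix();T[:3,3]=o['ee_pos'];C=T@d['mount']
P=np.array([[24.4,78,115.5],[24.4,26,115.5],[24.4,-26,115.5],[24.4,-78,115.5],[-137,145,10],[-137,-145,10],[70,120,134],[70,-120,134]])
px=np.array([[563,88],[575,151],[586,208],[597,266],[363,85],[435,343],[607,18],[655,303]])*.64
B=[cams.boxes_of('wrist',t)[0]['rect'][:2] for t in('cross_top','bar_top','square_top')]
px[[0,2,3]]=(px[[0,2,3]]+B)/2
def M(p,q):
    a=p[2];return np.c_[p[0]+np.cos(a)*q[:,0]-np.sin(a)*q[:,1],p[1]+np.sin(a)*q[:,0]+np.cos(a)*q[:,1],q[:,2]]
f=lambda p:(proj(M(p,P),K,C[:3,3],C[:3,:3])-px).ravel()
s=least_squares(f,[480,-240,-.13],loss='soft_l1');print(s.x,np.degrees(s.x[2]),f(s.x).reshape(-1,2).round(1).tolist())
mg=toplane([np.array([449,127])*.64],K,C[:3,3],C[:3,:3],100)[0]
a=s.x[2];v=mg[:2]-s.x[:2];print('gate tab top machine',np.cos(a)*v[0]+np.sin(a)*v[1],-np.sin(a)*v[0]+np.cos(a)*v[1])
print('bay',M(s.x,np.array([[-68,-70.5,10.]])))
E
```

```text
[ 4.92946883e+02 -2.46010273e+02 -1.12080182e-01] -6.421721410687315 [[0.2, 0.6], [-1.0, 0.2], [-0.6, 1.8], [-0.6, 0.5], [-1.3, -0.6], [0.2, 0.3], [5.5, -4.9], [6.0, -0.5]]
gate tab top machine -70.68810755307882 75.05267411043702
bay [[ 417.48842273 -308.46242107   10.        ]]
```

Emit:
{"method": "move_arm", "body": {"steps": [[[0.98,0.155,0.2],0,0],[[0.98,0.155,0.2],0,0],[[0.98,0.155,0.2],0,0],[[0.98,0.155,0.2],0,0],[[0.98,0.155,0.2],0,0],[[0.98,0.155,0.2],0,0],[[0.98,0.155,0.2],0,0],[[0.98,0.155,0.2],0,0],[[0.98,0.155,0.2],0,0],[[0.98,0.155,0.2],0,0],[[0.98,0.155,0.2],0,0],[[0.98,0.155,0.2],0,0],[[0.98,0.155,0.2],0,0],[[0.98,0.155,0.2],0,0],[[0.98,0.155,0.2],0,0],[[0.98,0.155,0.2],0,0],[[0.98,0.155,0.2],0,0],[[0.98,0.155,0.2],0,0],[[0.98,0.155,0.2],0,0],[[0.98,0.155,0.2],0,0]]}}

```text
t: 5.98
ee_pos: [614.5, 178.9, 300.9]
orientation: [-2.61, -1.748, 0.0]
ft_force: [1.3, -0.6, 0.1]
width: 87.6
grasp_force: 0.0
```

Emit:
{"method": "move_arm", "body": {"steps": [[[0,0,0],-1,0],[[0,0,0],-1,0],[[0,0,0],-1,0],[[0,0,0],-1,0],[[0,0,0],-1,0],[[0,0,0],-1,0],[[0,0,0],-1,0],[[0,0,0],-1,0],[[0,0,0],-1,0],[[0,0,0],-1,0],[[0,0,0],-1,0],[[0,0,0],-1,0],[[0,0,0],-1,0],[[0,0,0],-1,0],[[0,0,0],-1,0],[[0,0,0],-1,0],[[0,0,0],-1,0],[[0,0,0],0,0],[[0,0,0],0,0]]}}

```text
t: 7.57
ee_pos: [613.9, 177.8, 301.3]
orientation: [-0.748, -3.051, 0.0]
ft_force: [0.3, 0.9, 0.5]
width: 87.8
grasp_force: 0.0
```

```bash
python3 - <<'E'
from h import *
im,K,c,Rm=snap('wrist','w2.png')
o=ctrl.get_obs();Rt=R.from_rotvec(o['orientation']).as_matrix();print(o['ee_pos'],np.degrees(np.arctan2(Rt[1,0],Rt[0,0])),o['qpos'][5])
v=im[:,:,::-1].copy()
for b in cams.cut_out('wrist','carton')[:2]:
    m=b['pixels'];ys,xs=np.nonzero(m);v[m]=v[m]//2+[0,0,120]
    rr=cv2.minAreaRect(np.c_[xs,ys].astype(np.float32));bp=cv2.boxPoints(rr)
    w=toplane(bp,K,c,Rm,45);print(b['p'],toplane([rr[0]],K,c,Rm,45),w[:,:2].round(1).tolist(),np.linalg.norm(w-np.roll(w,1,0),axis=1))
cv2.imwrite('pics/w2b.png',cv2.resize(np.hstack([im[:,:,::-1],v])[:,:, :],(800,300)))
E
```

```text
[613.93032528 177.7493644  301.31822266] 152.45863561575916 -0.826909851411967
0.82 [[443.02707937 229.48141096  45.        ]] [[413.1, 206.2], [445.3, 267.9], [473.6, 253.2], [440.7, 190.2]] [31.91345154 69.59932369 31.88025045 71.03840767]
0.73 [[613.32244371 183.38251616  45.        ]] [[552.5, 182.2], [579.4, 233.7], [678.1, 184.6], [649.5, 129.8]] [110.21821548  58.01680395 110.22055086  61.83003193]
```

View pics/w2b.png

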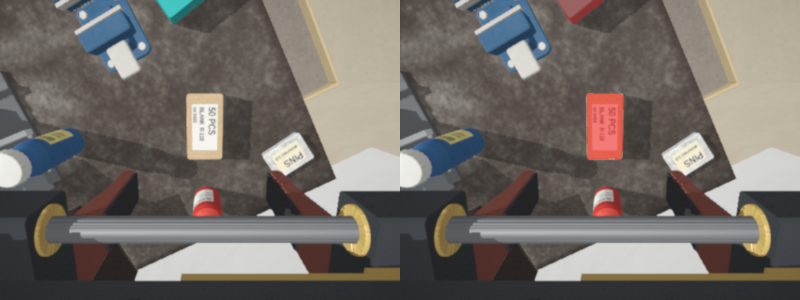

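The carton is at (613,183), measures 110 x 60 and lies along the tool. Spray, oil and tin are well clear. I'll descend now, keeping the tips 29 mm above its underside so that they clear the rails later.

Emit:
{"method": "move_arm", "body": {"steps": [[[0.124,0.188,0.5],0,0],[[0,0,1],0,0],[[0,0,1],0,0],[[0,0,1],0,0],[[0,0,1],0,0],[[0,0,1],0,0],[[0,0,1],0,0],[[0,0,1],0,0],[[0,0,1],0,0],[[0,0,1],0,0],[[0,0,0.8],0,0],[[0,0,0.6],0,0],[[0,0,0],0,0],[[0,0,0],0,0]]}}

```text
t: 8.83
ee_pos: [612.7, 183.4, 28.0]
orientation: [-0.744, -3.051, 0.001]
ft_force: [0.2, -0.9, 0.6]
width: 87.9
grasp_force: 0.0
```

```bash
python3 - <<'E'
from h import *
im,K,c,Rm=snap('wrist','w3.png')
o=ctrl.get_obs();print(o['ee_pos'],o['qpos'])
for b in cams.cut_out('wrist','carton')[:2]:
    m=b['pixels'];ys,xs=np.nonzero(m)
    rr=cv2.minAreaRect(np.c_[xs,ys].astype(np.float32));bp=cv2.boxPoints(rr)
    print(b['p'],toplane([rr[0]],K,c,Rm,45),toplane(bp,K,c,Rm,45)[:,:2].round(1).tolist())
E
```

```text
[613.6175084  183.59525262  29.22527232] [ 2.72128432e-01  6.98617305e-01  1.68243636e+00  4.54427186e-05
  7.60152743e-01 -8.20600352e-01]
0.93 [[609.62771081 185.11892416  45.        ]] [[648.1, 125.8], [550.3, 182.9], [577.3, 234.9], [680.2, 187.8]]
```

Emit:
{"method": "move_arm", "body": {"steps": [[[0,0,0],0,1],[[0,0,0],0,1],[[0,0,0],0,1],[[0,0,0],0,1],[[0,0,0],0,1],[[0,0,0],0,1],[[0,0,-0.2],0,1],[[0,0,-0.4],0,1],[[0,0,-0.8],0,1],[[0,0,-1],0,1],[[0,0,-1],0,1],[[0,0,-1],0,1],[[0,0,-1],0,1],[[0,0,-1],0,1],[[0,0,-1],0,1],[[0,0,-1],0,1],[[0,0,-1],0,1],[[0,0,-0.6],0,1],[[0,0,0],0,1]]}}

```text
t: 10.52
ee_pos: [615.0, 183.8, 283.7]
orientation: [0.742, 3.046, 0.005]
ft_force: [-0.1, 0.3, -1.7]
width: 59.8
grasp_force: 30.0
```

```bash
python3 - <<'E'
from h import *
o=ctrl.get_obs();print(o)
E
```

```text
{'t': 10.5167, 'qpos': array([ 2.71912639e-01,  3.85419606e-01,  1.53964962e+00,  8.54619108e-05,
        1.20954239e+00, -8.20993058e-01]), 'qvel': array([-0.00175747,  0.04353834,  0.05348972,  0.00113977, -0.05642346,
        0.00017552]), 'joint_torque': array([-1.71729371e-03, -5.44166923e+01, -2.91681451e+01,  2.85433803e-02,
        6.55580889e-01, -1.82261625e-03]), 'ee_pos': array([614.97814577, 183.84679553, 283.65185495]), 'orientation': array([0.7421584 , 3.04643973, 0.00546063]), 'ft_force': array([-0.11398545,  0.33725044, -1.70772524]), 'moment': array([ 0.02196765, -0.12094691, -0.06256951]), 'grasp_force': 29.998370110988617, 'width': 59.776628183618314}
```

Emit:
{"method": "move_arm", "body": {"steps": [[[-0.05,-0.5,0],0,1],[[-0.1,-1,0],0,1],[[-0.1,-1,0],0,1],[[-0.1,-1,0],0,1],[[-0.1,-1,0],0,1],[[-0.1,-1,0],0,1],[[-0.1,-1,0],0,1],[[-0.1,-1,0],0,1],[[-0.1,-1,0],0,1],[[-0.1,-1,0],0,1],[[-0.1,-1,0],0,1],[[-0.1,-1,0],0,1],[[-0.1,-1,0],0,1],[[-0.1,-1,0],0,1],[[-0.1,-1,0],0,1],[[-0.1,-1,0],0,1],[[-0.1,-1,0],0,1],[[-0.1,-1,0],0,1],[[-0.1,-1,0],0,1],[[-0.1,-1,0],0,1]]}}

```text
t: 12.18
ee_pos: [429.9, -272.6, 277.1]
orientation: [-0.743, -3.049, -0.002]
ft_force: [0.5, -0.2, -1.4]
width: 59.6
grasp_force: 30.0
```

Emit:
{"method": "move_arm", "body": {"steps": [[[0,-1,0],0,1],[[0,-0.5,0],0,1],[[0,0,0],1,1],[[0,0,0],1,1],[[0,0,0],1,1],[[0,0,0],1,1],[[0,0,0],1,1],[[0,0,0],1,1],[[0,0,0],1,1],[[0,0,0],1,1],[[0,0,0],1,1],[[0,0,0],1,1],[[0,0,0],1,1],[[0,0,0],1,1],[[0,0,0],1,1],[[0,0,0],0.8,1],[[0,0,0],0,1],[[0,0,0],0,1]]}}

```text
t: 13.68
ee_pos: [414.4, -304.6, 277.9]
orientation: [-2.338, -2.096, 0.0]
ft_force: [0.7, -0.4, -1.4]
width: 59.6
grasp_force: 30.0
```

```bash
python3 - <<'E'
from h import *
im,K,c,Rm=snap('wrist','w4.png')
cv2.imwrite('pics/w4b.png',cv2.resize(im[:,:,::-1],(800,600)))
o=ctrl.get_obs();Rt=R.from_rotvec(o['orientation']).as_matrix();print(o['ee_pos'],np.degrees(np.arctan2(Rt[1,0],Rt[0,0])),o['qpos'])
np.savez('w4.npz',K=K,c=c,R=Rm)
for t in ['cross_top','round_top','bar_top','square_top','gate_tab']:
    for b in cams.boxes_of('wrist',t)[:2]: print(t,round(b['p'],2),np.round(b['rect'],1))
E
```

```text
[ 414.52868142 -304.79330035  278.14998352] 83.7498925195467 [-6.57162678e-01  1.95517602e-01  1.81607141e+00  3.83832162e-05
  1.13160546e+00 -5.48094656e-01]
cross_top 0.58 [364.2  23.7  41.9  47. ]
round_top 0.71 [359.2  80.8  33.2  38.1]
round_top 0.63 [352.9 123.4 300.2 244.6]
bar_top 0.92 [357.4 136.5  41.2  18.8]
square_top 0.67 [353.4 187.5  35.9  38.8]
gate_tab 0.93 [256.2  37.5 104.5  31.8]
```

View pics/w4b.png

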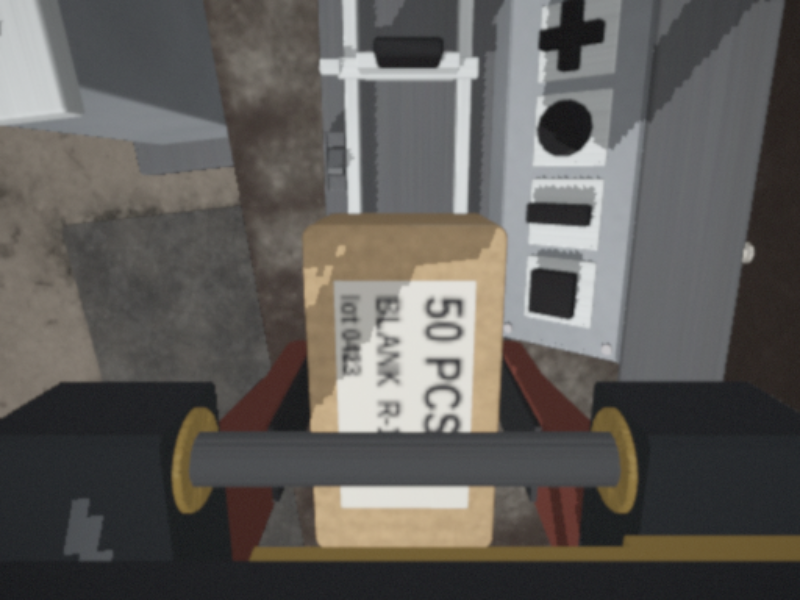

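The carton is held squarely. Beyond it show the rails (inner edges near columns 360 and 454), the gate bar at row 68, the tab at (408,52) and the keys at (571,35), (565,128), (560,214) and (553,293). I'll refit with the keys and detect the rail edges numerically.

```bash
cat >> h.py <<'E'
def M(p,q):
    a=p[2];q=np.atleast_2d(q);return np.c_[p[0]+np.cos(a)*q[:,0]-np.sin(a)*q[:,1],p[1]+np.sin(a)*q[:,0]+np.cos(a)*q[:,1],q[:,2]]
E
python3 - <<'E'
from h import *
from scipy.optimize import least_squares
d=np.load('w4.npz');K,c,Rm=d['K'],d['c'],d['R']
P=np.array([[24.4,y,115.5] for y in(78,26,-26,-78)])
px=(np.array([[571,35],[565,128],[560,214],[553,293]])*.64+np.array([[364.2,23.7],[359.2,80.8],[357.4,136.5],[353.4,187.5]]))/2
f=lambda p:(proj(M(p,P),K,c,Rm)-px).ravel()
s=least_squares(f,[493,-246,-.11]);print(s.x,np.degrees(s.x[2]),f(s.x).round(1))
g=cv2.cvtColor(cv2.imread('pics/w4.png'),cv2.COLOR_BGR2GRAY).astype(int)
for r in(70,95,120):print(r,g[r,212:240].tolist(),g[r,282:308].tolist())
for z in(28,38):
  print(z,[proj(M(s.x,[[x,y,z]]),K,c,Rm).round(1).tolist() for x in(-106,-30) for y in(40,0)])
# world fit of rail edges: both heights
E
```

```text
[ 4.93429189e+02 -2.45836627e+02 -1.01216694e-01] -5.799289361979238 [-0.1 -1.2  0.4  0.5 -0.6  0.3  0.3  0.6]
70 [108, 107, 107, 106, 106, 106, 102, 100, 130, 187, 210, 213, 212, 212, 213, 211, 193, 148, 107, 84, 76, 75, 74, 73, 73, 76, 76, 76] [103, 104, 102, 102, 105, 103, 101, 104, 114, 144, 175, 206, 214, 212, 211, 211, 213, 210, 183, 126, 79, 73, 71, 72, 74, 73]
95 [77, 77, 71, 74, 75, 74, 73, 71, 71, 113, 168, 185, 197, 212, 217, 217, 211, 181, 136, 97, 77, 75, 74, 74, 74, 73, 75, 76] [102, 100, 102, 105, 104, 100, 100, 104, 126, 173, 209, 217, 216, 215, 215, 214, 212, 193, 138, 82, 72, 68, 72, 72, 71, 78]
120 [111, 108, 107, 108, 110, 108, 108, 110, 103, 103, 156, 205, 217, 218, 220, 220, 216, 201, 159, 113, 86, 73, 75, 75, 74, 74, 75, 74] [103, 104, 104, 104, 103, 102, 104, 117, 153, 185, 208, 215, 216, 217, 217, 215, 204, 154, 94, 74, 72, 72, 71, 71, 78, 94]
28 [[[231.2, 76.8]], [[232.1, 111.0]], [[294.3, 76.3]], [[293.7, 110.5]]]
38 [[[230.5, 76.0]], [[231.5, 111.1]], [[295.2, 75.4]], [[294.5, 110.5]]]
```

Emit:
{"method": "move_arm", "body": {"steps": [[[-0.12,0.085,0.5],0,1],[[0,0,1],0,1],[[0,0,1],0,1],[[0,0,1],0,1],[[0,0,1],0,1],[[0,0,1],0,1],[[0,0,1],0,1],[[0,0,1],0,1],[[0,0,0.6],0,1],[[0,0,0],0,1],[[0,0,0],0,1]]}}

```text
t: 14.9
ee_pos: [416.7, -308.3, 76.0]
orientation: [-2.34, -2.094, 0.0]
ft_force: [0.3, -0.8, -1.3]
width: 59.7
grasp_force: 30.0
```

```bash
python3 - <<'E'
from h import *
im,K,c,Rm=snap('wrist','w5.png')
o=ctrl.get_obs();print(o['ee_pos'],o['ft_force'])
np.savez('w5.npz',K=K,c=c,R=Rm)
cv2.imwrite('pics/w5b.png',cv2.resize(im[:,:,::-1],(800,600)))
E
```

```text
[ 417.35708925 -308.76240876   76.906311  ] [-0.26142113  0.44855171 -2.30485132]
```

View pics/w5b.png

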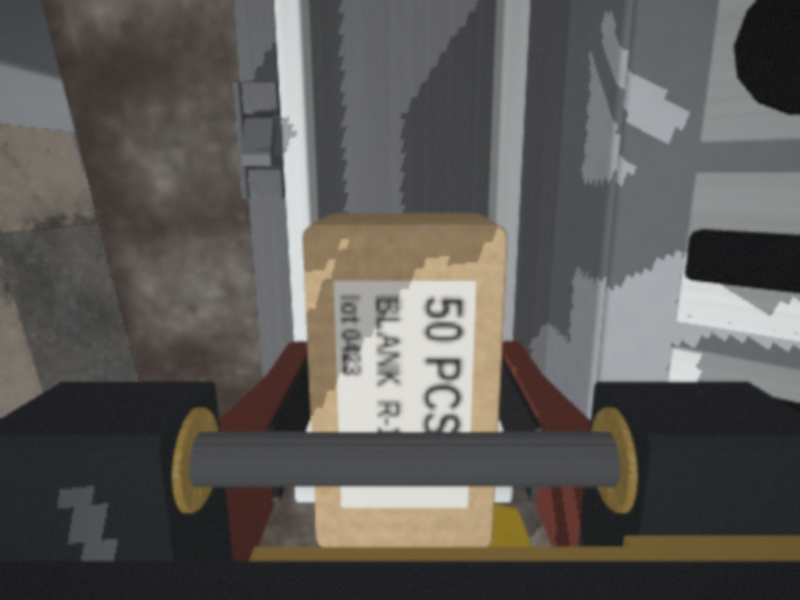

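The carton is above the tray between the rails. Their inner edges run (300,0)-(316,210) and (498,0)-(490,210), and the catch is at (260,135). I'll compute the residual offset.

```bash
python3 - <<'E'
from h import *
d=np.load('w5.npz');K,c,Rm=d['K'],d['c'],d['R']
g=cv2.cvtColor(cv2.imread('pics/w5.png'),cv2.COLOR_BGR2GRAY).astype(int)
o=ctrl.get_obs();Rt=R.from_rotvec(o['orientation']).as_matrix()
for r in(10,60,110,128):
    L=180+np.argmin(np.diff(g[r,180:215])); Q=300+np.argmax(np.diff(g[r,300:335]))
    w=(toplane([[L+.5,r],[Q+.5,r]],K,c,Rm,28)-o['ee_pos'])@Rt
    print(r,L,Q,w[:,:2].round(1).tolist(),'mid',w[:,1].mean().round(1),'gap',(w[1,1]-w[0,1]).round(1))
for X in(305,503): print((toplane([[X*.64,500*.64]],K,c,Rm,44)-o['ee_pos'])@Rt)
E
```

```text
10 191 316 [[124.5, -40.8], [124.4, 32.5]] mid -4.2 gap 73.3
60 194 315 [[97.0, -40.4], [97.0, 33.1]] mid -3.7 gap 73.5
110 196 312 [[67.6, -40.6], [67.5, 32.4]] mid -4.1 gap 73.0
128 197 312 [[56.4, -40.5], [56.4, 32.9]] mid -3.8 gap 73.3
[[-72.28286692 -45.0529962   32.90494475]]
[[-72.23631755  41.92755179  32.93421459]]
```

Emit:
{"method": "move_arm", "body": {"steps": [[[0.08,-0.14,0],0,1],[[0,0,0],0,1],[[0,0,0.4],0,1],[[0,0,0.4],0,1],[[0,0,0.3],0,1],[[0,0,0.2],0,1],[[0,0,0.1],0,1],[[0,0,0],0,1],[[0,0,0],0,1]]}}

```text
t: 15.7
ee_pos: [413.6, -306.1, 41.1]
orientation: [-2.341, -2.094, 0.0]
ft_force: [0.1, 0.0, -2.3]
width: 59.7
grasp_force: 30.0
```

Emit:
{"method": "move_arm", "body": {"steps": [[[0,0,0.04],0,1],[[0,0,0.03],0,1],[[0,0,0.02],0,1],[[0,0,0],0,1],[[0,0,0],0,1]]}}

```text
t: 16.12
ee_pos: [413.9, -306.2, 39.5]
orientation: [2.341, 2.094, 0.0]
ft_force: [-0.2, 0.3, 0.8]
width: 59.7
grasp_force: 30.0
```

Emit:
{"method": "move_arm", "body": {"steps": [[[0,0,0.01],0,1],[[0,0,0],0,0.2],[[0,0,0],0,0.1],[[0,0,0],0,0.05],[[0,0,0],0,0.05],[[0,0,0],0,0.05],[[0,0,-0.2],0,0.05],[[0,0,-0.5],0,0.05],[[0,0,-1],0,0.05],[[0,0,-1],0,0.05],[[0,0,-1],0,0.05],[[0,0,-1],0,0.05],[[0,0,-1],0,0.05],[[0,0,-1],0,0.05],[[0,0,-1],0,0.05],[[0,0,0],0,0.05]]}}

```text
t: 17.45
ee_pos: [415.8, -307.7, 236.5]
orientation: [2.336, 2.089, 0.002]
ft_force: [0.5, -1.2, 0.1]
width: 83.6
grasp_force: 0.0
```

```bash
python3 - <<'E'
from h import *
im,K,c,Rm=snap('wrist','w6.png')
o=ctrl.get_obs();print(o['ee_pos'],o['ft_force'],o['width'])
np.savez('w6.npz',K=K,c=c,R=Rm)
for t in ['cross_top','round_top','bar_top','square_top','gate_tab','carton']:
    for b in cams.boxes_of('wrist',t)[:2]: print(t,round(b['p'],2),np.round(b['rect'],1))
cv2.imwrite('pics/w6b.png',cv2.resize(im[:,:,::-1],(800,600)))
E
```

```text
[ 414.95691043 -307.09872591  234.2691422 ] [ 0.06687413  0.55458015 -0.23777788] 83.29651857297642
cross_top 0.65 [378.5  14.1  49.7  26.4]
round_top 0.96 [372.9  71.3  39.4  42.4]
round_top 0.66 [255.8 171.9  56.  101.7]
bar_top 0.78 [367.  136.8  52.7  21.3]
square_top 0.81 [363.8 195.2  37.7  40.2]
gate_tab 0.57 [370.4 134.8  46.6  23.4]
carton 0.77 [255.1 172.1  59.  103.5]
```

View pics/w6b.png

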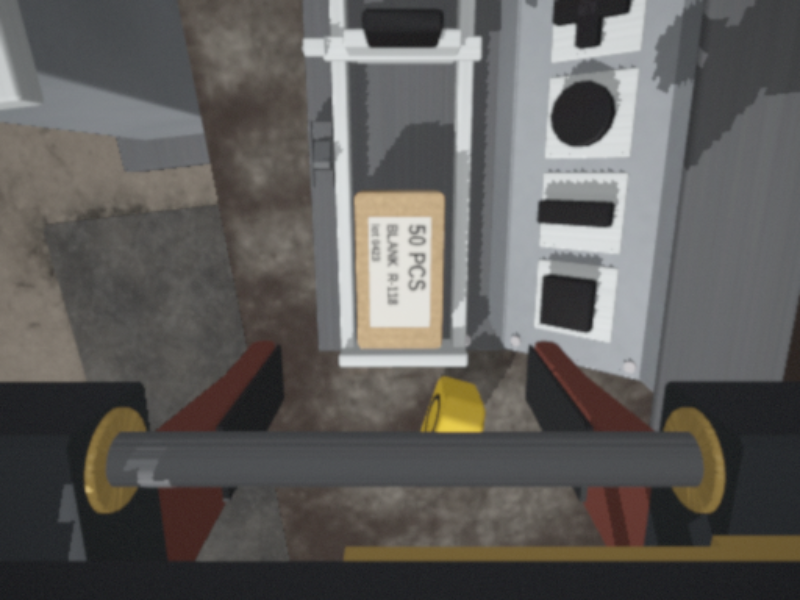

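The carton sits flat, centred between the rails and just inside the end wall. The gate tab is at (403,28). Next I'll refit the machine pose from this view and place the spray.

```bash
python3 - <<'E'
from h import *
from scipy.optimize import least_squares
d=np.load('w6.npz');K,c,Rm=d['K'],d['c'],d['R']
P=np.array([[24.4,26,115.5],[24.4,-26,115.5],[24.4,-78,115.5],[-106,20,28],[-30,20,28],[-106,-50,28],[-30,-50,28],[-68,-135,44]])
keys=(np.array([[583,114],[577,213],[567,303]])*.64+np.array([[372.9,71.3],[367,136.8],[363.8,195.2]]))/2
g=cv2.cvtColor(cv2.imread('pics/w6.png'),cv2.COLOR_BGR2GRAY).astype(int)
def edges(r):return 205+np.argmin(np.diff(g[r,205:240])),278+np.argmax(np.diff(g[r,278:305]))
rows=(60,85,110);E=[edges(r) for r in rows];print(E)
def f(p):
    a=(proj(M(p,P[:3]),K,c,Rm)-keys).ravel(); out=list(a)
    ca,sa=np.cos(p[2]),np.sin(p[2])
    for r,e in zip(rows,E):
        w=toplane([[e[0]+.5,r],[e[1]+.5,r]],K,c,Rm,28)[:,:2]-p[:2]
        out.append(((w@[ca,sa]).mean()+68)/1.1)
    return np.array(out)
s=least_squares(f,[493,-246,-.1]);print(s.x,np.degrees(s.x[2]),f(s.x).round(1))
p=s.x;ca,sa=np.cos(p[2]),np.sin(p[2])
inv=lambda w:(np.array([[ca,sa],[-sa,ca]])@(np.array(w)[:2]-p[:2])).round(1)
print('tab',inv(toplane([np.array([403,11])*.64],K,c,Rm,100)[0]),inv(toplane([np.array([403,37])*.64],K,c,Rm,100)[0]))
_,K,c,Rm=snap('top');print('spray',inv(toplane([np.array([388,297])*.64],K,c,Rm,168)[0]))
_,K,c,Rm=snap('side');print('spray',inv(toplane([np.array([384,273])*.64],K,c,Rm,168)[0]))
print('tcp',inv(ctrl.get_obs()['ee_pos']))
for t in [(-72,110,0),(-72,8,0)]:print(M(p,[t]))
E
```

```text
[(np.int64(221), np.int64(291)), (np.int64(222), np.int64(291)), (np.int64(222), np.int64(291))]
[ 4.92148370e+02 -2.45897936e+02 -8.65408023e-02] -4.958422727049131 [-2.4  0.4 -1.1 -0.4  0.4 -0.3 -1.1 -1.2 -1.8]
tab [-67.2  81.2] [-67.6  68.6]
spray [ 22.9 193. ]
spray [ 26.4 194.1]
tcp [-73.4 -66.5]
[[ 429.92542692 -130.08642766    0.        ]]
[[ 421.10927919 -231.70471114    0.        ]]
```

Emit:
{"method": "move_arm", "body": {"steps": [[[0.8,0,0],0,1],[[1,0,0],0,1],[[1,0,0],0,1],[[1,0,0],0,1],[[1,0,0],0,1],[[1,0,0],0,1],[[1,0,0],0,1],[[0,0,0.8],0,1],[[0,0,1],0,1],[[0,0,1],0,1],[[0,0,1],0,1],[[0,0,1],0,1],[[0,0,1],0,1],[[0,0,0.7],0,1],[[0,0,0],0,1],[[0,0,0],0,1]]}}

```text
t: 19.23
ee_pos: [431.8, -136.9, 68.1]
orientation: [-2.34, -2.093, 0.002]
ft_force: [-0.2, -0.8, 0.8]
width: 0.1
grasp_force: 0.0
```

Emit:
{"method": "move_arm", "body": {"steps": [[[-0.15,0,0],0,1],[[-0.15,0,0],0,1],[[-0.15,0,0],0,1],[[-0.15,0,0],0,1],[[-0.15,0,0],0,1],[[-0.15,0,0],0,1],[[-0.15,0,0],0,1],[[-0.15,0,0],0,1],[[-0.15,0,0],0,1],[[-0.15,0,0],0,1],[[-0.15,0,0],0,1],[[-0.15,0,0],0,1],[[-0.15,0,0],0,1],[[-0.15,0,0],0,1],[[-0.15,0,0],0,1],[[-0.15,0,0],0,1],[[-0.15,0,0],0,1]]}}

```text
t: 20.65
ee_pos: [425.5, -200.9, 68.9]
orientation: [2.342, 2.094, 0.0]
ft_force: [2.6, 3.6, 1.4]
width: 0.7
grasp_force: 1.6
```

Emit:
{"method": "move_arm", "body": {"steps": [[[-0.07,0,0],0,1],[[-0.07,0,0],0,1],[[-0.07,0,0],0,1],[[-0.07,0,0],0,1],[[-0.07,0,0],0,1],[[-0.07,0,0],0,1],[[-0.06,0,0],0,1],[[-0.06,0,0],0,1],[[-0.06,0,0],0,1],[[-0.06,0,0],0,1],[[-0.06,0,0],0,1],[[-0.06,0,0],0,1],[[-0.06,0,0],0,1],[[-0.06,0,0],0,1]]}}

```text
t: 21.82
ee_pos: [423.1, -222.7, 68.9]
orientation: [-2.341, -2.095, -0.0]
ft_force: [3.8, 3.2, 1.4]
width: 0.8
grasp_force: 1.9
```

Emit:
{"method": "move_arm", "body": {"steps": [[[-0.06,0,0],0,1],[[-0.06,0,0],0,1],[[-0.05,0,0],0,1],[[-0.05,0,0],0,1],[[0,0,0],0,1]]}}

```text
t: 22.23
ee_pos: [422.4, -227.3, 68.9]
orientation: [-2.342, -2.092, -0.002]
ft_force: [5.0, 10.9, 3.1]
width: 0.5
grasp_force: 5.7
```

Emit:
{"method": "move_arm", "body": {"steps": [[[-0.04,0,0],0,1],[[-0.04,0,0],0,1],[[0,0,0],0,1]]}}

```text
t: 22.48
ee_pos: [422.3, -227.6, 68.9]
orientation: [-2.341, -2.09, -0.004]
ft_force: [8.0, 22.7, 6.3]
width: 0.7
grasp_force: 11.6
```

The arm is against the stop. I'll back off and check the catch.

Emit:
{"method": "move_arm", "body": {"steps": [[[0.2,0,0],0,1],[[0.8,0,0],0,1],[[0.5,0,0],0,1],[[0,0,-1],0,1],[[0,0,-1],0,1],[[0,0,-1],0,1],[[0,0,-1],0,1],[[0,0,-1],0,1],[[0,0,-1],0,1],[[0,0,-1],0,1],[[0,0,0],0,1],[[0,0,0],0,1]]}}

```text
t: 23.48
ee_pos: [426.7, -193.4, 244.9]
orientation: [2.34, 2.093, 0.001]
ft_force: [0.6, 0.3, -0.4]
width: 0.3
grasp_force: 0.0
```

```bash
python3 - <<'E'
from h import *
im,K,c,Rm=snap('wrist','w7.png')
o=ctrl.get_obs();print(o['ee_pos'],o['ft_force'],o['width'])
np.savez('w7.npz',K=K,c=c,R=Rm)
for t in ['cross_top','round_top','bar_top','square_top','gate_tab','catch']:
    for b in cams.boxes_of('wrist',t)[:2]: print(t,round(b['p'],2),np.round(b['rect'],1))
cv2.imwrite('pics/w7b.png',cv2.resize(im[:,:,::-1],(800,600)))
E
```

```text
[ 425.90274842 -192.98805359  243.70286842] [-0.18670299  0.00318151 -0.74046261] 0.5663480621523131
cross_top 0.7 [367.6 146.3  40.8  43.7]
cross_top 0.65 [359.6 253.2  37.8  26.8]
round_top 0.88 [361.6 203.4  37.3  34.9]
round_top 0.53 [359.2 253.1  42.6  26.4]
bar_top 0.7 [359.1 252.5  41.5  23.3]
gate_tab 0.69 [253.8 218.4  95.7  31.8]
catch 0.54 [213.8 200.2   9.8  19.1]
```

View pics/w7b.png

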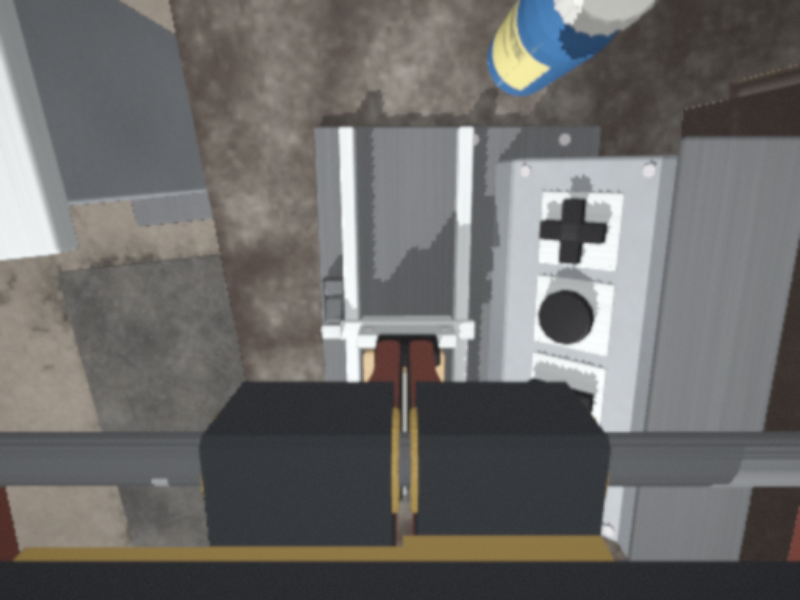

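The gate bar at row 330 has passed the catch at (333,300), so the gate is shut. The keys are unobstructed. A move row can only turn about the tool's z, and straight down the body would meet the visor. I'll rise over the base-to-machine line and see how the arm behaves at the edge of its reach, because a lean there would help.

Emit:
{"method": "move_arm", "body": {"steps": [[[1,0,-1],0,1],[[1,0,-1],0,1],[[1,0,-1],0,1],[[1,0,-1],0,1],[[1,0,-1],0,1],[[0.7,0,-1],0,1],[[0,0,-1],1,1],[[0,0,-1],1,1],[[0,0,-1],1,1],[[0,0,-1],1,1],[[0,0,-1],1,1],[[0,0,-1],1,1],[[0,0,-1],1,1],[[0,0,-1],1,1],[[0,0,-1],1,1],[[0,0,-1],1,1],[[0,0,-1],1,1],[[0,0,-1],1,1],[[0,0,-1],1,1],[[0,0,-1],1,1]]}}

```text
t: 25.5
ee_pos: [442.2, -51.5, 744.6]
orientation: [-3.12, -0.366, 0.002]
ft_force: [-0.0, -0.7, 0.1]
width: 0.8
grasp_force: 0.0
```

```bash
python3 - <<'E'
from h import *
o=ctrl.get_obs();print(o['ee_pos'],o['qpos'].round(3),R.from_rotvec(o['orientation']).as_matrix().round(3).tolist())
from scipy.optimize import least_squares
D=[([.4231,1.6299],625,222.66),([-.055,1.80674],432.3,401.53),([.6986,1.6824],640.5,29.2),([.1955,1.8161],514.5,278.15),([.38542,1.53965],642,283.65),(o['qpos'][1:3],np.hypot(*o['ee_pos'][:2]),o['ee_pos'][2])]
def f(p):
    L1,L2,e,h=p;r=[]
    for q,rr,z in D:
        a,b=q[0],q[0]+q[1]; r+=[L1*np.sin(a)+L2*np.sin(b)+e*np.cos(b)-rr,h+L1*np.cos(a)+L2*np.cos(b)-e*np.sin(b)-z]
    return r
s=least_squares(f,[530,500,0,0]);print(s.x,np.round(f(s.x),1))
E
```

```text
[442.24043261 -51.47617821 744.5771578 ] [-0.143 -0.021  1.061 -0.     2.103  1.195] [[0.973, 0.231, -0.001], [0.231, -0.973, 0.0], [-0.001, -0.0, -1.0]]
[564.48764951 485.04972924  77.82779214   1.78797441] [ 0.4 -0.  -0.2  0.   0.5 -0.2  0.6  0.  -1.9 -0.   0.4  0.2]
```

Emit:
{"method": "move_arm", "body": {"steps": [[[0,0,-1],1,1],[[0,0,-1],1,1],[[0,0,-1],1,1],[[0,0,-1],1,1],[[0,0,-1],0,1],[[0,0,-1],0,1],[[0,0,-1],0,1],[[0,0,-1],0,1],[[0,0,-1],0,1],[[0,0,-1],0,1],[[0,0,-1],0,1]]}}

```text
t: 26.42
ee_pos: [441.9, -51.5, 958.5]
orientation: [3.13, -0.175, 0.092]
ft_force: [-1.0, 0.9, 0.1]
width: 0.3
grasp_force: 0.0
```

```bash
python3 - <<'E'
from h import *
o=ctrl.get_obs();print(o['ee_pos'],o['qpos'].round(3),R.from_rotvec(o['orientation']).as_matrix().round(3).tolist())
E
```

```text
[441.93897526 -51.50758219 958.45832479] [-0.143  0.305  0.09   0.     2.689  1.54 ] [[0.992, -0.111, 0.058], [-0.111, -0.994, -0.008], [0.059, 0.002, -0.998]]
```

The arm favours position over orientation at its limits. Raised past its reach, the tool leaned 3.4 degrees the right way, so continuing inward and up should increase the lean.

Emit:
{"method": "move_arm", "body": {"steps": [[[-1,0,-0.7],0,1],[[-1,0,-0.7],0,1],[[-1,0,-0.7],0,1],[[-1,0,-0.7],0,1],[[-1,0,-0.7],0,1],[[-1,0,-0.7],0,1]]}}

```text
t: 26.92
ee_pos: [337.0, -39.3, 1020.2]
orientation: [3.097, -0.173, 0.336]
ft_force: [0.1, -0.9, 0.5]
width: 0.3
grasp_force: 0.0
```

```bash
cat > st.py <<'E'
from h import *
o=ctrl.get_obs();Rt=R.from_rotvec(o['orientation']).as_matrix();print(o['t'],o['ee_pos'].round(1),o['ft_force'].round(1),o['qpos'].round(3),Rt.round(3).tolist(),'lean',np.degrees(np.arctan2(np.hypot(*Rt[:2,2]),-Rt[2,2])),'az',np.degrees(np.arctan2(Rt[1,2],Rt[0,2])))
E
python3 st.py
```

```text
26.9167 [ 337.   -39.3 1020.2] [ 0.1 -0.9  0.5] [-1.500e-01  1.490e-01  8.600e-02 -2.000e-03  2.689e+00  1.530e+00] [[0.971, -0.112, 0.213], [-0.108, -0.994, -0.033], [0.215, 0.009, -0.977]] lean 12.427730118922632 az -8.837190818489878
```

Emit:
{"method": "move_arm", "body": {"steps": [[[-0.4,0,-0.22],0,1],[[-0.7,0,-0.39],0,1],[[-0.7,0,-0.39],0,1],[[-0.7,0,-0.39],0,1],[[-0.7,0,-0.39],0,1],[[-0.7,0,-0.39],0,1],[[-0.7,0,-0.39],0,1],[[-0.7,0,-0.39],0,1],[[-0.4,0,-0.22],0,1]]}}

```text
t: 27.67
ee_pos: [245.0, -27.5, 1057.5]
orientation: [3.054, -0.171, 0.528]
ft_force: [-1.1, 0.0, -0.4]
width: 0.6
grasp_force: 0.0
```

```bash
python3 st.py
```

```text
27.6667 [ 245.   -27.5 1057.5] [-1.1  0.  -0.4] [-0.157  0.022  0.086 -0.006  2.689  1.52 ] [[0.936, -0.115, 0.333], [-0.102, -0.993, -0.055], [0.337, 0.018, -0.941]] lean 19.706373895431494 az -9.435702698816119
```

The lean is now 19.7 degrees, which takes the body clear of the visor: its front edge sits behind the finger front. I'll work out the key positions from all the wrist views.

```bash
python3 - <<'E'
from h import *
V={'w4':{'cross':(364.8,23),'round':(360.4,81.4),'bar':(357.9,136.8),'square':(353.7,187.5)},
 'w6':{'round':(373,72.1),'bar':(368,136.5),'square':(363.4,194.6)},
 'w7':{'cross':(366.7,147),'round':(362,203.2)}}
pts={}
for v,k in V.items():
    d=np.load(v+'.npz')
    for n,p in k.items():
        w=toplane([p],d['K'],d['c'],d['R'],115.5)[0];pts.setdefault(n,[]).append(w);print(v,n,w.round(1))
# fit pose with yaw fixed
for yaw in(-6.2,):
    a=np.radians(yaw);off=[]
    for n,y in zip(('cross','round','bar','square'),(78,26,-26,-78)):
        for w in pts[n]: off.append(w[:2]-M((0,0,a),[[24.4,y,0]])[0,:2])
    off=np.array(off);print(off.round(1).tolist(),off.mean(0)); p=(*off.mean(0),a)
o=ctrl.get_obs();Rt=R.from_rotvec(o['orientation']).as_matrix()
for n,y in zip(('cross','round','bar'),(78,26,-26)):
    k=M(p,[[24.4,y,115.5]])[0]; print(n,k.round(1),'tool shift to 60mm above',(Rt.T@(k+[-30,0,60]-o['ee_pos'])/25).round(2))
E
```

```text
w4 cross [ 525.6 -171.6  115.5]
w4 round [ 519.9 -222.   115.5]
w4 bar [ 515.7 -274.   115.5]
w4 square [ 509.6 -325.3  115.5]
w6 round [ 520.6 -222.   115.5]
w6 bar [ 515.1 -274.3  115.5]
w6 square [ 509.4 -326.   115.5]
w7 cross [ 526.6 -169.6  115.5]
w7 round [ 520.6 -221.8  115.5]
[[492.9, -246.5], [493.9, -244.6], [492.9, -245.2], [493.6, -245.2], [493.5, -245.0], [494.3, -245.5], [493.6, -245.8], [493.8, -245.1], [493.6, -245.9]] [ 493.55992962 -245.41722354]
cross [ 526.2 -170.5  115.5] tool shift to 60mm above [-1.89  3.9  36.87]
round [ 520.6 -222.2  115.5] tool shift to 60mm above [-1.89  5.98 36.91]
bar [ 515.  -273.9  115.5] tool shift to 60mm above [-1.89  8.06 36.95]
```

Emit:
{"method": "move_arm", "body": {"steps": [[[-0.1,0.2,0.6],0,1],[[-0.1,0.2,1],0,1],[[-0.1,0.2,1],0,1],[[-0.1,0.2,1],0,1],[[-0.1,0.2,1],0,1],[[-0.1,0.2,1],0,1],[[-0.1,0.2,1],0,1],[[-0.1,0.2,1],0,1],[[-0.1,0.2,1],0,1],[[-0.1,0.2,1],0,1],[[-0.1,0.2,1],0,1],[[-0.1,0.2,1],0,1],[[-0.1,0.2,1],0,1],[[-0.1,0.2,1],0,1],[[-0.1,0.2,1],0,1],[[-0.1,0.2,1],0,1],[[-0.1,0.2,1],0,1],[[-0.1,0.2,1],0,1],[[-0.1,0.2,1],0,1],[[0,0.1,1],0,1]]}}

```text
t: 29.33
ee_pos: [352.8, -146.9, 579.4]
orientation: [3.056, -0.172, 0.522]
ft_force: [-0.8, -0.2, -0.3]
width: 0.6
grasp_force: 0.0
```

Emit:
{"method": "move_arm", "body": {"steps": [[[0,0,1],0,1],[[0,0,1],0,1],[[0,0,1],0,1],[[0,0,1],0,1],[[0,0,1],0,1],[[0,0,1],0,1],[[0,0,1],0,1],[[0,0,1],0,1],[[0,0,1],0,1],[[0,0,1],0,1],[[0,0,1],0,1],[[0,0,0.6],0,1],[[0,0,0],0,1],[[0,0,0],0,1]]}}

```text
t: 30.5
ee_pos: [448.2, -162.2, 306.9]
orientation: [3.057, -0.171, 0.52]
ft_force: [-0.5, 0.3, 0.2]
width: 0.6
grasp_force: 0.0
```

```bash
python3 st.py; cat > k.py <<'E'
from h import *
im,K,c,Rm=snap('wrist','w8.png');o=ctrl.get_obs();Rt=R.from_rotvec(o['orientation']).as_matrix()
p=(493.56,-245.42,np.radians(-6.2)); n=M((0,0,p[2]),[[-np.sin(np.radians(40)),0,np.cos(np.radians(40))]])[0]
for k,y in zip(('cross','round','bar'),(78,26,-26)):
    t=M(p,[[24.4,y,115.5]])[0]; print(k,t.round(1),'proj',proj([t],K,c,Rm).round(1),'tool shift mm',(Rt.T@(t-o['ee_pos'])).round(1),'n tool',(Rt.T@n).round(3))
    for b in cams.boxes_of('wrist',k+'_top')[:2]: print('  seen',round(b['p'],2),np.round(b['rect'],1),toplane([b['rect'][:2]],K,c,Rm,115.5).round(1))
E
python3 k.py
```

```text
30.5 [ 448.2 -162.2  306.9] [-0.5  0.3  0.2] [-0.429 -0.054  2.062  0.121  0.81   1.184] [[0.938, -0.114, 0.327], [-0.102, -0.993, -0.054], [0.331, 0.017, -0.943]] lean 19.378472319400057 az -9.333198579707988
cross [ 526.2 -170.5  115.5] proj [[255.7 159.7]] tool shift mm [  9.4  -4.3 207.5] n tool [-0.351  0.018 -0.936]
  seen 0.66 [368.1 242.6  88.2  48.6] [[ 418.1 -285.6  115.5]]
  seen 0.62 [252.7 157.4  30.6  26.1] [[ 529.3 -167.4  115.5]]
round [ 520.6 -222.2  115.5] proj [[300.9 159.5]] tool shift mm [  9.4  47.7 208.5] n tool [-0.351  0.018 -0.936]
  seen 0.79 [300.9 158.7  28.9  23.7] [[ 521.6 -222.3  115.5]]
bar [ 515.  -273.9  115.5] proj [[345.9 159.4]] tool shift mm [  9.4  99.7 209.4] n tool [-0.351  0.018 -0.936]
  seen 0.97 [345.9 159.6  19.   36.2] [[ 514.7 -273.8  115.5]]
```

The predicted key positions match the detections within about a pixel. Next is the approach to the cross key.

Emit:
{"method": "move_arm", "body": {"steps": [[[0.1,-0.17,0.6],0,1],[[0,0,1],0,1],[[0,0,1],0,1],[[0,0,1],0,1],[[0,0,1],0,1],[[0,0,1],0,1],[[0,0,1],0,1],[[0,0,0.7],0,1],[[0,0,0.3],0,1],[[0,0,0],0,1],[[0,0,0],0,1]]}}

```text
t: 31.62
ee_pos: [514.3, -169.1, 130.0]
orientation: [3.055, -0.171, 0.524]
ft_force: [0.1, 0.5, -0.4]
width: 0.4
grasp_force: 0.0
```

```bash
python3 st.py;python3 k.py
```

```text
31.6167 [ 514.3 -169.1  130. ] [ 0.1  0.5 -0.4] [-0.381  0.339  2.105  0.199  0.37   1.128] [[0.937, -0.115, 0.33], [-0.102, -0.993, -0.055], [0.334, 0.018, -0.942]] lean 19.541282984533787 az -9.449256038213381
cross [ 526.2 -170.5  115.5] proj [[259.5 214.7]] tool shift mm [ 6.1 -0.2 18.1] n tool [-0.349  0.018 -0.937]
  seen 0.68 [259.4 204.   64.9  40.4] [[ 532.4 -171.2  115.5]]
  seen 0.33 [313.4 190.2 395.9 338.8] [[ 536.9 -203.8  115.5]]
round [ 520.6 -222.2  115.5] proj [[348.1 214.1]] tool shift mm [ 6.1 51.7 19.1] n tool [-0.349  0.018 -0.937]
  seen 0.87 [346.8 213.1  60.6  50.1] [[ 521.3 -221.6  115.5]]
bar [ 515.  -273.9  115.5] proj [[435.7 213.5]] tool shift mm [  6.1 103.7  20.1] n tool [-0.349  0.018 -0.937]
  seen 0.81 [433.9 212.8  47.3  64.7] [[ 515.5 -272.9  115.5]]
```

Emit:
{"method": "move_arm", "body": {"steps": [[[0,0,0.3],0,1],[[0,0,0.3],0,1],[[0,0,0.1],0,1],[[0,0,0.08],0,1],[[0,0,0],0,1]]}}

```text
t: 32.23
ee_pos: [520.8, -170.1, 110.7]
orientation: [3.056, -0.171, 0.523]
ft_force: [-0.1, 0.0, 5.2]
width: 0.5
grasp_force: 2.0
```

Emit:
{"method": "move_arm", "body": {"steps": [[[0,0,0.08],0,1],[[0,0,0.06],0,1],[[0,0,0],0,1]]}}

```text
t: 32.48
ee_pos: [522.0, -170.3, 109.0]
orientation: [3.055, -0.171, 0.526]
ft_force: [-9.7, 2.7, 23.4]
width: 0.5
grasp_force: 12.2
```

The cross key bottomed out (force 25 N) and I can release it. Next I'll retreat and shift 52 mm to the round key.

Emit:
{"method": "move_arm", "body": {"steps": [[[0,0,-0.3],0,1],[[0,0,-0.62],0,1],[[0,0,0],0,1],[[0,0.7,0],0,1],[[0,0.7,0.04],0,1],[[0,0.67,0],0,1],[[0,0,0],0,1],[[0,0,0],0,1]]}}

```text
t: 33.15
ee_pos: [508.1, -220.8, 128.6]
orientation: [3.056, -0.174, 0.522]
ft_force: [-0.0, 0.6, 0.2]
width: 0.3
grasp_force: 0.0
```

```bash
python3 st.py;python3 k.py|grep -A1 round
```

```text
33.15 [ 508.1 -220.8  128.6] [-0.   0.6  0.2] [-0.491  0.36   2.074  0.278  0.398  0.953] [[0.937, -0.116, 0.329], [-0.104, -0.993, -0.055], [0.333, 0.017, -0.943]] lean 19.45861111935609 az -9.470833689294023
round [ 520.6 -222.2  115.5] proj [[259.3 213.6]] tool shift mm [ 7.7  0.4 16.6] n tool [-0.352  0.018 -0.936]
  seen 0.93 [257.5 207.7  56.2  48. ] [[ 524.1 -221.5  115.5]]
```

Emit:
{"method": "move_arm", "body": {"steps": [[[0.05,0,0.3],0,1],[[0,0,0.3],0,1],[[0,0,0.1],0,1],[[0,0,0.08],0,1],[[0,0,0.05],0,1],[[0,0,0],0,1]]}}

```text
t: 33.85
ee_pos: [516.8, -221.5, 110.3]
orientation: [3.056, -0.171, 0.524]
ft_force: [-2.1, 2.3, 7.0]
width: 0.6
grasp_force: 3.7
```

Emit:
{"method": "move_arm", "body": {"steps": [[[0,0,0.06],0,1],[[0,0,0.03],0,1],[[0,0,0],0,1]]}}

```text
t: 34.1
ee_pos: [517.4, -221.6, 109.6]
orientation: [3.055, -0.17, 0.525]
ft_force: [-11.8, 4.7, 27.1]
width: 0.4
grasp_force: 14.4
```

Fully down. Next I'll release it and move on to the bar.

Emit:
{"method": "move_arm", "body": {"steps": [[[0,0,-0.3],0,1],[[0,0,-0.62],0,1],[[0,0,0],0,1],[[0,0.7,0],0,1],[[0,0.7,0.04],0,1],[[0,0.67,0],0,1],[[0,0,0],0,1],[[0,0,0],0,1]]}}

```text
t: 34.77
ee_pos: [503.7, -272.4, 128.9]
orientation: [3.056, -0.174, 0.522]
ft_force: [-0.0, 0.4, -0.2]
width: 0.7
grasp_force: 0.0
```

```bash
python3 st.py;python3 k.py|grep -A1 bar
```

```text
34.7667 [ 503.7 -272.4  128.9] [-0.   0.4 -0.2] [-0.591  0.385  2.029  0.331  0.438  0.813] [[0.937, -0.116, 0.329], [-0.104, -0.993, -0.055], [0.333, 0.017, -0.943]] lean 19.46439420386775 az -9.455159246448536
bar [ 515.  -273.9  115.5] proj [[259.8 215.7]] tool shift mm [ 6.5  0.7 16.4] n tool [-0.352  0.018 -0.936]
  seen 0.58 [259.1 202.2  25.8  35. ] [[ 522.8 -274.4  115.5]]
```

Emit:
{"method": "move_arm", "body": {"steps": [[[0,0.02,0.3],0,1],[[0,0,0.3],0,1],[[0,0,0.1],0,1],[[0,0,0.08],0,1],[[0,0,0.05],0,1],[[0,0,0.05],0,1],[[0,0,0],0,1]]}}

```text
t: 35.55
ee_pos: [511.5, -273.5, 109.9]
orientation: [3.056, -0.17, 0.524]
ft_force: [-6.3, 3.8, 18.0]
width: 0.5
grasp_force: 9.0
```

Emit:
{"method": "move_arm", "body": {"steps": [[[0,0,0.03],0,1],[[0,0,0],0,1],[[0,0,-0.3],0,1],[[0,0,-0.7],0,1],[[0,0,-1],0,1],[[0,0,-1],0,1],[[0,0,-1],0,1],[[0,0,-1],0,1],[[0,0,-1],0,1],[[0,0,-1],0,1],[[0,0,-1],0,0.5],[[0,0,0],0,0.3],[[0,0,0],0,0],[[0,0,0],0,0],[[0,0,0],0,0]]}}

```text
t: 36.8
ee_pos: [445.1, -262.3, 295.1]
orientation: [3.058, -0.171, 0.52]
ft_force: [-0.3, 1.3, -0.6]
width: 30.1
grasp_force: 0.0
```

```bash
python3 st.py; python3 - <<'E'
from h import *
im,*_=snap('wrist');cv2.imwrite('pics/w9b.png',cv2.resize(im[:,:,::-1],(800,600)))
E
```

```text
36.8 [ 445.1 -262.3  295.1] [-0.3  1.3 -0.6] [-0.649  0.043  1.995  0.216  0.814  0.908] [[0.938, -0.114, 0.327], [-0.103, -0.993, -0.053], [0.331, 0.016, -0.943]] lean 19.373622351618256 az -9.23385542770327
```

View pics/w9b.png

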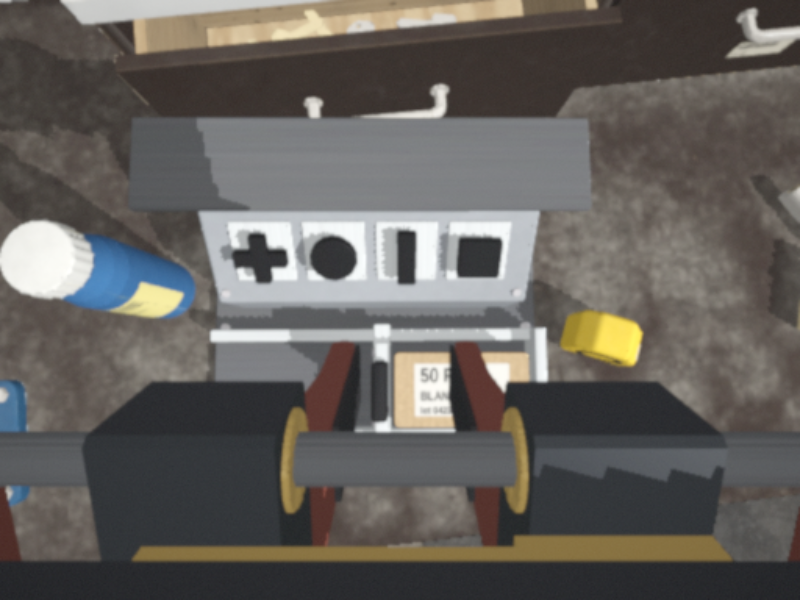

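The carton is in the tray at (460,390), the gate is still shut at column 381, all four keys are up and the bystanders are standing. The arm is clear of everything, so I'm handing in.

```bash
python3 -c "
from workcell import ctrl
print(ctrl.close_job())"
```

```text
the job is handed in; nothing more can be done
None
```

Job handed in at about 37 s (verdict not shown): carton level in the tray, gate pushed to its stop past the catch, then cross, round and bar each pressed fully down and released, square key untouched, arm clear; the keys were pressed at a 19° lean, not 40°, because moves could only turn about the tool's own axis, and one joint read 0.086 rad, just under its listed 0.09 limit, while I got that lean.

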